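# Draw a valve spool for a seal change

## Task

The green hydraulic valve clamped leaning in the blue drill vice needs the black seal ring on its spool changed. Swing the steel keeper bar aside by its red thumb pin until it is clear of the spool's collar, then grip the spool by its stem and draw it straight out along its leaning bore, without forcing it sideways, just until the whole black seal ring has come out of the valve while the plain nose below the ring is still in the bore. Finish holding the spool there in the gripper (do not let go and do not put it down), and leave the other things on the bench alone.

Things in the scene. Friction and masses are not known exactly. Their poses are not given: they have to be found in the camera images.
- vice: Blue drill-press vice bolted to the bench, 102 x 197 x 54 mm, its screw along its own y axis. Origin: centre of its underside, z up. It cannot move.
- valve: Green hydraulic valve block, 74 x 40 x 104 mm (own x, y, z), clamped in the vice and leaning 0.26 rad (15 degrees) towards the vice's -x side. Origin: centre of its underside; its z axis is the direction of the bore, pointing out of it. The top is a bright steel end plate at z = 104 mm. Fixed to the vice.
- bore_mouth (a point): Centre of the mouth of the round bore on the top of the valve, at (-8, -4, 104) mm in the valve's frame; same axes as the valve: z points out along the bore. The bore is 21 mm wide and 96 mm deep.
- spool: Loose steel spool (about 0.28 kg) in the bore, 1 mm of play. Origin on its axis under its collar (at the bore mouth when home); z points out along the axis. Collar 30 mm wide, z = 0 to 6 mm. Below it: 20 mm land to -12; 13 mm waist to -35; black seal ring -35 to -43; plain nose, 20 mm wide, -43 to -88. Ring out when drawn 43 mm, spool out at 88 mm. Slides back home if let go.
- stem_grip (a point): Point on the axis of the spool's stem at which to grip it. The stem is round, 12 mm in diameter, z = 6 to 62 mm in the spool's frame; this point is at z = 42 mm. Grip from the end, tool along the axis, at any turn about it.
- seal_ring (a point): Middle of the black seal ring on the spool's axis, z = -39 mm in the spool's frame, the ring with its groove 8 mm wide; hidden in the bore at the start.
- keeper (a joint): Turn (rad) of the keeper about its pivot. 0 to 0.1 at the start, bar over the edge of the collar, 1.5 mm above it, so that the spool cannot come out; it grows as the free end swings towards the valve's +y side (clockwise seen from above the valve), is clear of the collar above 0.3, and stops at 1.7. It stays where it is left; about 1 N at the pin turns it.
- keeper_pivot (a point): Pivot of the keeper, at (20, 11, 116.5) mm in the valve's frame, pivot axis along the valve's z. The keeper is a steel bar 14 mm wide, 5 mm thick (z = 111.5 to 116.5 mm in the valve's frame) and 86 mm long which points to the valve's -x at 0.
- keeper_pin (a point): Middle of the red thumb pin that stands up from the free end of the keeper, 70 mm from the pivot. The pin is 9 to 12 mm in diameter, round, from the bar (z = 116.5 mm in the valve's frame) up to z = 141.5 mm; this point is at z = 131.5 mm.
- oil_can: Red pump oil can, 62 x 138 x 244 mm, origin at the centre of its underside. Bystander.
- pliers: Red-handled pliers, 61 x 171 x 13 mm, lying. Bystander.
- spanner_19: Steel spanner, 36 x 195 x 7 mm, lying. Bystander.
- lid: Cream plastic tub lid, 127 x 157 x 6 mm, with three new black seal rings laid out on it. Bystander.
- bearing: Steel ball bearing, 47 mm wide, 14 mm high. Bystander.
- bolt_m16: Rusty bolt, 25 x 81 x 22 mm, lying. Bystander.
- tape_roll: Black tape roll, 55 mm wide, 19 mm high. Bystander.

How it is judged:
By the outcome, as a careful person would: the job done as asked, in the order asked, and still so for the second after the job is handed in, while the arm keeps its last pose, push and grip.
It also fails if it takes over 46 s, if anything falls off the work surface, if the arm or the gripper's body presses on something with over 40 N, if the wrist force passes 120 N, or if a joint passes its speed limit or range.

## Robot

A 7-joint arm with a two-finger parallel gripper is mounted at the origin on a cart in front of the work surface, level with it; the furniture and walls round the work are solid. World frame = base frame: x ahead of the robot, y to its left, z up, the work surface at z = 0. Lengths are in m, angles in rad, forces in N, time in s.
With the tool pointing down it reaches from about 0.425 to 0.95 m from the base axis. Payload 16.7 kg.
Tool frame: the origin (TCP) lies between the finger pads; the fingertips stand 19 mm ahead of it and the grasp point (between the pads) is the TCP (env.finger_overhang is the distance from the TCP to the fingertips, in m); z points along the fingers, y is the line along which they close (so a half turn about z gives the same grasp; the last joint's range is limited). The gripper opens to 94 mm and grips with 3 to 60 N. Pads are 16 mm wide; open, the fingers measure 119 mm over their backs; the gripper's body (75 mm by 177 mm) begins 78 mm behind the grasp point.
Start: joints at [-1.474, 0.426, 0.074, 1.606, -0.034, 1.111, -0.067], TCP at [0.165, 0.655, 0.224] pointing down, gripper open.
Joint ranges: [-2.85, 2.85], [-0.5, 2.14], [-1.23, 1.37], [0.21, 2.46], [-1.02, 4.16], [0.16, 2.05], [-2.73, 2.73]. Speed limits (rad/s): [1.89, 1.89, 2.39, 2.39, 3.01, 3.01, 3.01].

## Interface

Orientations are given as [roll, pitch, yaw] about the fixed x, y, z axes, in that order (R = Rz(yaw) Ry(pitch) Rx(roll)).
In Python, from rig import env gives the robot as it stands. The module is installed in compiled form; this text tells all that it offers.
- The arm moves only by the shell command python3 -m inch 'ROWS' [FORCE]. ROWS is JSON, a list of rows, each a list of 3 entries, a list of its own where there are three numbers: the shift along the tool's x, y, z each as a share of 400 mm, from -1 to 1, then the turn about the tool's z as a share of 30 degrees, from -1 to 1, then the closure, from 0 (fully open) to 1 (shut). A call has 1 to 12 rows; each row is the pose to reach, as a shift and turn from the pose commanded when the call began, along the tool's axes at that moment; what a row does not reach only later rows make up. A row lasts 1/10 s, in which the tool goes at most 50 mm and 8.59 degrees, less where a joint would pass 70% of its speed; a pose out of reach is approached as far as the arm can. A call with a number of a shift or a turn outside -1 to 1 is refused whole. A call with a gripper value outside its range is refused whole. The fingers move at their own pace and stop on an object; FORCE is the grip in N (left out, the last holds). Time passes only in rows, so rows that repeat a pose let the fingers close. It gives the time, the measured TCP pose, the force, the opening and the grip force at its end, in the units of the state.
- env.get_obs(): the state, without advancing time (a new reading comes with each control period).
- env.read_camera(name): name is "scene" or "top" or "wrist"; returns a dict with "frame" (384x512x3 uint8, blue, green, red), "depth" (384x512 float32, m along the optical axis (not along the pixel's ray), 0 where there is no reading), "mtx" (3x3 intrinsics, pixels), "T" (4x4, takes a point from camera to world coordinates). Camera axes: x right, y down, z forward; pixel columns grow to the right and rows downward; lengths in m; the calibration is good to about 2 mm. A picture is of the moment at which its call begins.
- env.hand_in(): hands the job in; it is judged then, once.
The state is a dict: "time": time; "joint_pos": joint angles; "qvel": joint speeds; "joint_efforts": joint torques, N m; "position": TCP position; "orientation": TCP orientation; "force": force on the tool from outside, world axes, zero at the start; "ft_torque": the same for the moment, N m; "grip_width": opening from 0.0 (shut) to 1.0 (fully open); "gripper_force": force on a finger pad.
Only numpy, scipy, OpenCV 4.12 (cv2) and the standard library are available. Lean on these libraries where they do the work, as an engineer would, in place of code of your own. Each camera call takes 0.05 s, during which the arm holds its last target. There are 200 camera calls.

## Working session

There is one attempt and no reset: what is moved stays moved. The work goes in short steps, Python scripts to look and compute and a shell command to move; the robot and the scene stay as the last step left them, time stands still between calls to the robot, and variables do not carry over. Pictures are saved under pics/ and viewed, at most 10 in all, crops included, and the job is handed in when it is done.

```bash
mkdir -p pics
python3 - <<'E'
from rig import env
import cv2,numpy as np
o=env.get_obs()
print({k:np.round(v,3).tolist() for k,v in o.items()})
for n in ["scene","top"]:
    c=env.read_camera(n)
    np.savez(f"pics/{n}0.npz",**c)
    cv2.imwrite(f"pics/{n}0.png",c["frame"])
    print(n,c["mtx"].round(1).tolist(),c["T"].round(3).tolist(),(c["depth"]>0).mean())
a=cv2.imread("pics/scene0.png");b=cv2.imread("pics/top0.png")
E
```

```text
{'time': 0.0, 'joint_pos': [-1.473, 0.427, 0.074, 1.607, -0.034, 1.111, -0.067], 'qvel': [0.0, -0.001, -0.001, -0.001, -0.001, -0.0, 0.001], 'joint_efforts': [0.0, -93.58, 3.667, -45.422, -0.049, 0.02, 0.0], 'position': [0.165, 0.654, 0.224], 'orientation': [-3.14, 0.0, 2.895], 'force': [0.62, -0.828, 0.563], 'ft_torque': [-0.06, -0.008, 0.0], 'gripper_force': 0.0, 'grip_width': 0.999}
scene [[460.3, 0.0, 256.0], [0.0, 460.3, 190.4], [0.0, 0.0, 1.0]] [[-0.842, 0.254, -0.476, 1.293], [0.539, 0.353, -0.765, 1.323], [-0.026, -0.901, -0.434, 0.831], [0.0, 0.0, 0.0, 1.0]] 0.983062744140625
top [[382.9, 0.0, 251.6], [0.0, 382.9, 184.2], [0.0, 0.0, 1.0]] [[-0.471, -0.854, 0.222, 0.224], [-0.882, 0.456, -0.116, 0.23], [-0.003, -0.25, -0.968, 1.289], [0.0, 0.0, 0.0, 1.0]] 0.9959309895833334
```

View pics/scene0.png

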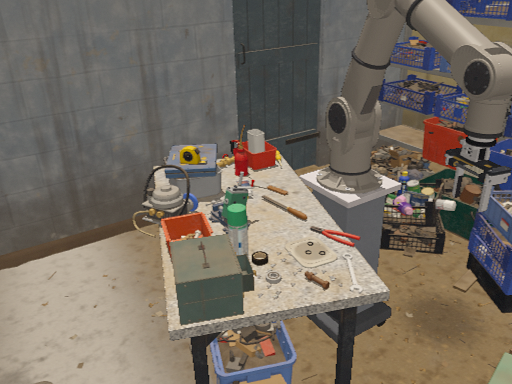

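View pics/top0.png

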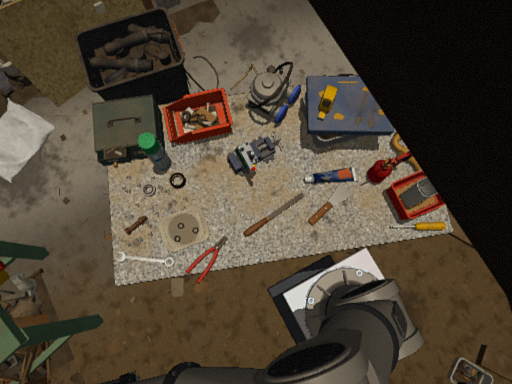

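The vice and valve sit near top (253,155) and scene (238,205). The arm is off to the side of the bench. I'll enlarge both views.

```bash
cat > h.py <<'E'
import numpy as np,cv2
from scipy.spatial.transform import Rotation as Ro
def px2w(c,u,v,d=None):
    K=c["mtx"];d=c["depth"][int(round(v)),int(round(u))] if d is None else d
    p=np.array([(u-K[0,2])/K[0,0]*d,(v-K[1,2])/K[1,1]*d,d,1]);return (c["T"]@p)[:3]
def ray(c,u,v):
    K=c["mtx"];r=c["T"][:3,:3]@np.array([(u-K[0,2])/K[0,0],(v-K[1,2])/K[1,1],1]);return c["T"][:3,3],r/np.linalg.norm(r)
def proj(c,P):
    q=np.linalg.inv(c["T"])@np.append(P,1);u=c["mtx"]@q[:3];return u[:2]/u[2]
def tri(obs):
    A=np.zeros((3,3));b=np.zeros(3)
    for c,u,v in obs:
        o,r=ray(c,u,v);M=np.eye(3)-np.outer(r,r);A+=M;b+=M@o
    x=np.linalg.solve(A,b);return x,[np.linalg.norm((np.eye(3)-np.outer(ray(c,u,v)[1],ray(c,u,v)[1]))@(x-c["T"][:3,3])) for c,u,v in obs]
E
python3 - <<'E'
from h import *
T=np.load("pics/top0.npz");S=np.load("pics/scene0.npz")
a=T["frame"][120:190,210:300];b=S["frame"][165:235,190:280]
cv2.imwrite("pics/crop0.png",np.vstack([cv2.resize(x,None,fx=4.2,fy=4.2,interpolation=cv2.INTER_CUBIC) for x in(a,b)]))
for u,v in [(240,160),(250,155),(265,145),(235,155),(245,165)]: print(u,v,px2w(T,u,v).round(3))
E
```

```text
240 160 [0.598 0.078 0.059]
250 155 [0.562 0.058 0.176]
265 145 [0.224 0.23  1.289]
235 155 [0.624 0.084 0.053]
245 165 [0.563 0.077 0.099]
```

View pics/crop0.png

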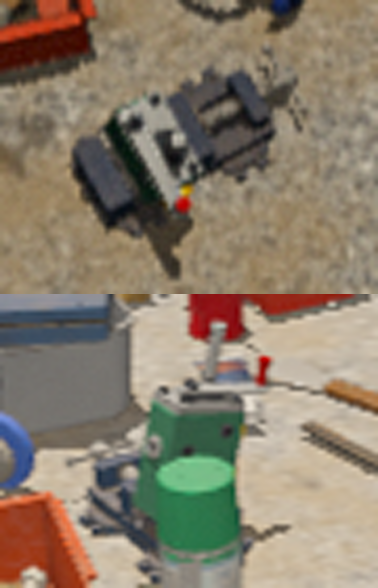

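The top crop shows the end plate with the leaning stem, the keeper bar, and the red pin at top (253,169) and scene (253,183). The valve leans towards the robot. Since the tool can only yaw, its closing line should lie along the valve's y axis. I'll move in to look.

```bash
python3 -m inch '[[[0,0,-0.125],0,0],[[0,0,-0.25],0,0],[[0,0,-0.375],0,0],[[0,0,-0.5],0,0],[[-0.66,-0.6,-0.5],0,0],[[-0.66,-0.6,-0.5],0,0],[[-0.66,-0.6,-0.5],0,0],[[-0.66,-0.6,-0.5],0,0],[[-0.66,-0.6,-0.5],0,0],[[-0.66,-0.6,-0.5],0,0],[[-0.66,-0.6,-0.5],0,0],[[-0.66,-0.6,-0.5],0,0]]'
python3 - <<'E'
from rig import env
from h import *
T=np.load("pics/top0.npz");S=np.load("pics/scene0.npz")
print("pin",tri([(T,253.3,168.6),(S,252.9,183)]))
c=env.read_camera("wrist");print(c["mtx"].round(1).tolist(),c["T"].round(3).tolist())
o=env.get_obs();print(o["position"],o["orientation"])
R=Ro.from_euler("xyz",o["orientation"]).as_matrix()
print("cam in tool",(R.T@(c["T"][:3,3]-o["position"])).round(3),(R.T@c["T"][:3,:3]).round(2).tolist())
E
```

```text
time: 1.3
position: [0.3656, 0.3521, 0.425]
orientation: [3.141, 0.001, 2.887]
force: [-0.3, 1.0, 1.0]
grip_width: 0.998
gripper_force: 0.0
pin (array([0.5247212 , 0.06692207, 0.1517853 ]), [np.float64(0.0010588474009221836), np.float64(0.0010588474009223586)])
[[314.1, 0.0, 258.6], [0.0, 314.1, 184.2], [0.0, 0.0, 1.0]] [[0.25, 0.93, 0.269, 0.288], [0.968, -0.241, -0.069, 0.372], [0.001, 0.278, -0.961, 0.585], [0.0, 0.0, 0.0, 1.0]]
[0.36456917 0.35380147 0.42493825] [3.14094643e+00 3.18974551e-04 2.88908964e+00]
cam in tool [ 0.079 -0.001 -0.16 ] [[-0.0, -0.96, -0.28], [1.0, -0.0, 0.0], [-0.0, -0.28, 0.96]]
```

```bash
python3 -m inch '[[[-0.6,-0.58,0.05],-0.3,0],[[-0.6,-0.58,0.05],-0.3,0],[[-0.6,-0.58,0.05],-0.3,0],[[-0.6,-0.58,0.05],-0.3,0],[[-0.6,-0.58,0.05],-0.3,0],[[-0.6,-0.58,0.05],-0.3,0],[[-0.6,-0.58,0.05],-0.3,0],[[-0.6,-0.58,0.05],-0.3,0],[[-0.6,-0.58,0.05],-0.3,0]]'
python3 - <<'E'
from rig import env
from h import *
c=env.read_camera("wrist");np.savez("pics/w1.npz",**c)
o=env.get_obs();print(o["position"],o["orientation"])
cv2.imwrite("pics/w1.png",cv2.resize(c["frame"],None,fx=1.56,fy=1.56,interpolation=cv2.INTER_CUBIC))
E
```

```text
time: 2.25
position: [0.5384, 0.0743, 0.404]
orientation: [-3.141, -0.001, 3.051]
force: [0.2, 0.5, -0.0]
grip_width: 0.998
gripper_force: 0.0
[0.53809207 0.07521903 0.4040825 ] [-3.14128737e+00 -8.16835590e-04  3.05309381e+00]
```

View pics/w1.png

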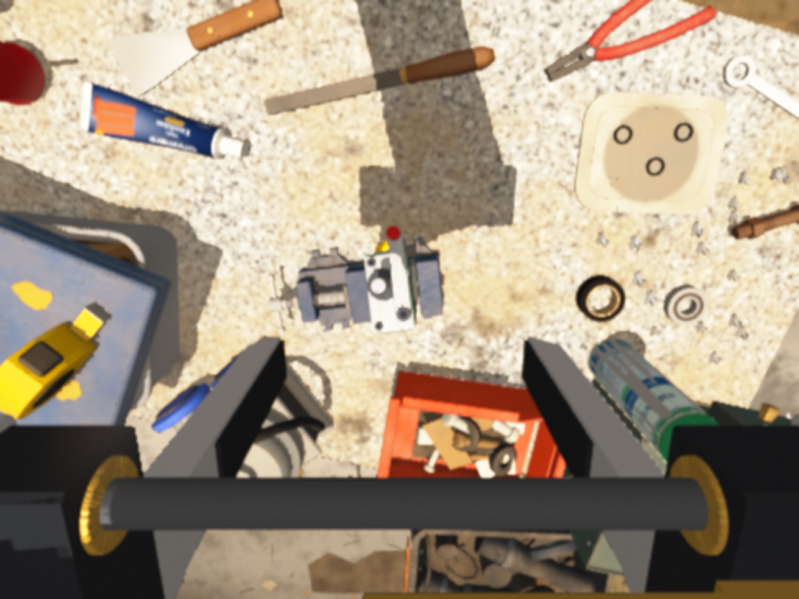

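The wrist view shows the plate at about (390,295) in the scaled picture, the stem tip at (378,284), and the red pin at (393,232). I'll go lower for a second view.

```bash
python3 -m inch '[[[-0.07,-0.03,0.28],0,0],[[-0.07,-0.03,0.28],0,0],[[-0.07,-0.03,0.28],0,0],[[-0.07,-0.03,0.28],0,0]]'
python3 - <<'E'
from rig import env
from h import *
c=env.read_camera("wrist");np.savez("pics/w2.npz",**c)
o=env.get_obs();print(o["position"],o["orientation"])
p=proj(c,[.565,.06,.17]);print(p)
u,v=int(p[0]),int(p[1]);u0,v0=u-60,v-55
print(u0,v0)
cv2.imwrite("pics/w2.png",cv2.resize(c["frame"][v0:v0+100,u0:u0+130],None,fx=6,fy=6,interpolation=cv2.INTER_CUBIC))
E
```

```text
time: 2.7
position: [0.5642, 0.0603, 0.2911]
orientation: [-3.14, -0.003, 3.053]
force: [-0.5, 0.5, 1.2]
grip_width: 0.999
gripper_force: 0.0
[0.56495075 0.0602803  0.29306872] [-3.14108463e+00 -8.67753820e-04  3.05280678e+00]
[258.48239027 184.79387618]
198 129
```

View pics/w2.png

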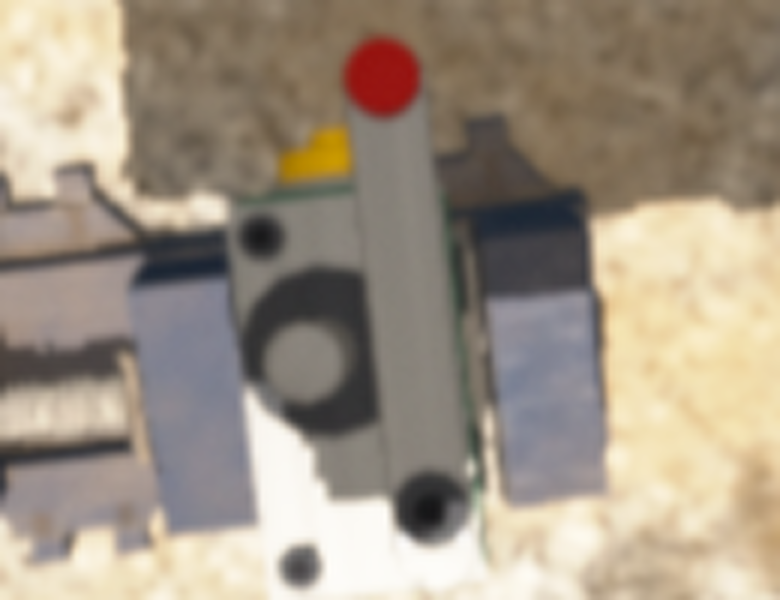

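The crop (offset (198,129), ×6) shows, in full-image pixels:
- Pin top: (261.7,141.7)
- Pivot bolt: (269.8,213.7)
- Stem tip: (248.8,189.3)
- Plate holes: (241.7,168.5) and (248,223.3)

The keeper bar covers the +y edge of the collar.

Run:
```python
from h import *
W1=np.load("pics/w1.npz");W2=np.load("pics/w2.npz");T=np.load("pics/top0.npz");S=np.load("pics/scene0.npz")
W1,W2,T,S=[{k:x[k] for k in x} for x in(W1,W2,T,S)]
def red(c,box):
    u0,v0,u1,v1=box;h=cv2.cvtColor(c["frame"][v0:v1,u0:u1],cv2.COLOR_BGR2HSV)
    m=((h[...,0]<8)|(h[...,0]>172))&(h[...,1]>150)&(h[...,2]>60)
    v,u=np.nonzero(m);return u.mean()+u0,v.mean()+v0,len(u)
r1=red(W1,(235,135,270,165));r2=red(W2,(240,125,285,160));rt=red(T,(245,160,262,176));rs=red(S,(246,175,260,192))
print(r1,r2,rt,rs)
for n,c,u,v in [("pin",W2,*r2[:2]),("piv",W2,269.8,213.7),("tip",W2,248.8,189.3),("h1",W2,241.7,168.5),("h2",W2,248,223.3),("tip1",W1,241.9,181.8),("pin1",W1,*r1[:2]),("plate",W2,250,215),("bar",W2,265,180),("plate2",W2,246,170)]:
    d=c["depth"][int(round(v)),int(round(u))];print(n,d,px2w(c,u,v).round(4))
print("tri pin w12",tri([(W1,*r1[:2]),(W2,*r2[:2])]),"tri tip",tri([(W1,241.9,181.8),(W2,248.8,189.3)]))
print("pin mid top/scene",tri([(T,*rt[:2]),(S,*rs[:2])]))
# plane normal of plate from depth: bar + plate
def plane(us,vs):
    P=np.array([px2w(W2,u,v) for u in us for v in vs]);m=P.mean(0);return m,np.linalg.svd(P-m)[2][2]
print("bar plane",plane(range(263,268),range(160,200,3)),"plate",plane(range(247,258),range(214,225,2)))
print(W2["depth"][186:194,240:256].round(3))
```

```text
(np.float64(251.4262295081967), np.float64(148.81967213114754), 61) (np.float64(261.203125), np.float64(141.1328125), 128) (np.float64(253.3), np.float64(168.3), 10) (np.float64(252.1818181818182), np.float64(182.63636363636363), 11)
pin 0.29087967 [0.5259 0.0659 0.161 ]
piv 0.31174222 [0.5986 0.0683 0.1599]
tip 0.26778376 [0.561  0.0521 0.1953]
h1 0.32547495 [0.5562 0.0433 0.1342]
h2 0.3277984 [0.6121 0.0448 0.1476]
tip1 0.38415608 [0.5594 0.0519 0.1944]
pin1 0.40646157 [0.5255 0.0661 0.1611]
plate 0.33028364 [0.6049 0.0475 0.1429]
bar 0.31713775 [0.5675 0.0663 0.1455]
plate2 0.3303883 [0.5592 0.0473 0.1299]
tri pin w12 (array([0.52700622, 0.06585446, 0.15265495]), [np.float64(7.728040885824634e-05), np.float64(7.728040885820136e-05)]) tri tip (array([0.54693421, 0.05529682, 0.24146177]), [np.float64(0.0005269383407457825), np.float64(0.0005269383407458521)])
pin mid top/scene (array([0.52604014, 0.06601948, 0.15292348]), [np.float64(0.00012076458246393426), np.float64(0.00012076458246423719)])
bar plane (array([0.56687758, 0.06638372, 0.14605887]), array([-0.25480375,  0.13946198, 
[... 223 characters left out ...]
 0.324 0.268 0.267 0.268 0.269 0.269 0.267 0.268 0.266 0.267 0.267
  0.266 0.268 0.267 0.273]
 [0.322 0.324 0.269 0.267 0.269 0.268 0.267 0.268 0.267 0.268 0.268 0.268
  0.267 0.267 0.267 0.269]
 [0.325 0.323 0.268 0.267 0.268 0.268 0.268 0.266 0.266 0.268 0.269 0.266
  0.267 0.266 0.268 0.27 ]
 [0.323 0.324 0.268 0.267 0.269 0.268 0.268 0.268 0.268 0.267 0.268 0.267
  0.266 0.267 0.267 0.273]
 [0.323 0.324 0.269 0.267 0.267 0.267 0.268 0.267 0.268 0.27  0.267 0.267
  0.267 0.266 0.268 0.276]
 [0.324 0.324 0.324 0.267 0.267 0.268 0.267 0.267 0.267 0.268 0.268 0.269
  0.268 0.267 0.268 0.315]
 [0.323 0.324 0.324 0.268 0.268 0.268 0.268 0.266 0.266 0.268 0.268 0.268
  0.268 0.269 0.323 0.324]]
```

```bash
python3 - <<'E'
from h import *
W2=np.load("pics/w2.npz");W2={k:W2[k] for k in W2}
def pl(u,v,z):
    o,r=ray(W2,198+u/6,129+v/6);return o+r*(z-o[2])/r[2]
for a,b in [((135,285),(172,530)),((232,285),(255,525)),((488,295),(508,503)),((592,290),(605,490))]:
    d=W2["depth"][int(129+(a[1]+b[1])/12),int(198+(a[0]+b[0])/12)]
    e=pl(*b,.06)-pl(*a,.06);print("yaw deg",np.degrees(np.arctan2(e[1],e[0])).round(2))
E
python3 -m inch '[[[0.096,0.0065,0],-0.235,0.68],[[0.096,0.0065,0],-0.235,0.68],[[0.096,0.0065,0.1],-0.235,0.68],[[0.096,0.0065,0.2],-0.235,0.68],[[0.096,0.0065,0.2],-0.235,0.68],[[0.096,0.0065,0.2],-0.235,0.68]]'
python3 - <<'E'
from rig import env
from h import *
c=env.read_camera("wrist");np.savez("pics/w3.npz",**c)
cv2.imwrite("pics/w3.png",c["frame"][90:384])
o=env.get_obs();print(o["position"],o["orientation"],o["grip_width"])
E
```

```text
yaw deg 1.44
yaw deg -0.79
yaw deg 1.33
yaw deg 0.48
time: 3.35
position: [0.528, 0.0657, 0.2146]
orientation: [3.141, 0.001, -3.108]
force: [-0.3, -0.4, 1.3]
grip_width: 0.527
gripper_force: 0.0
[0.52845971 0.06568265 0.21511904] [ 3.14082662e+00  2.47732290e-03 -3.10838767e+00] 0.48773581060009286
```

View pics/w3.png

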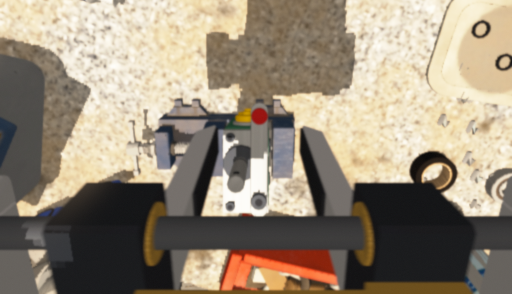

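The pin at (259,206) is centred between the fingers, and the stem behind it is clear. I'll descend.

```bash
python3 -m inch '[[[0,0,0.05],0,0.68],[[0,0,0.1],0,0.68],[[0,0,0.137],0,0.68],[[0,0,0.137],0,0.68]]'
```

```text
time: 3.8
position: [0.5276, 0.0656, 0.1585]
orientation: [3.141, 0.0, -3.108]
force: [0.9, 0.4, 0.7]
grip_width: 0.322
gripper_force: 0.0
```

```bash
python3 -m inch '[[[0,0.02,-0.01],0,0.68],[[-0.001,0.045,-0.01],0,0.68],[[-0.005,0.065,-0.012],0,0.68],[[-0.011,0.085,-0.013],0,0.68],[[-0.02,0.106,-0.016],0,0.68]]'; python3 -m inch '[[[-0.014,0.022,-0.003],0,0.68],[[-0.031,0.042,-0.008],0,0.68],[[-0.051,0.059,-0.013],0,0.68],[[-0.072,0.072,-0.019],0,0.68],[[-0.072,0.072,-0.019],0,0.68]]'
python3 - <<'E'
from rig import env
from h import *
c=env.read_camera("wrist");np.savez("pics/w4.npz",**c)
cv2.imwrite("pics/w4.png",cv2.resize(c["frame"][150:300,130:390],None,fx=3,fy=3))
E
```

```text
time: 4.3
position: [0.5338, 0.1089, 0.1644]
orientation: [3.141, 0.0, -3.108]
force: [-0.6, -1.1, 0.3]
grip_width: 0.321
gripper_force: 0.5
time: 4.8
position: [0.5628, 0.1384, 0.1719]
orientation: [-3.141, 0.001, -3.108]
force: [-0.5, -0.7, -0.3]
grip_width: 0.32
gripper_force: 0.0
```

View pics/w4.png

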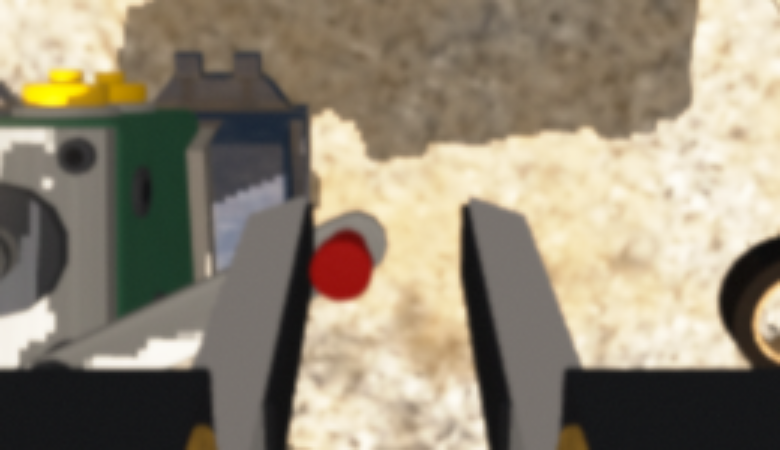

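The keeper is swung well clear, at about 1.1 rad: the pin is at crop (342,265) and the collar is exposed at left. Next I'll back off, lift, and move over the stem.

```bash
python3 -m inch '[[[0,-0.01,0],0,0.6],[[0,-0.01,-0.1],0,0.55],[[0,-0.01,-0.2],0,0.55],[[0,-0.1,-0.25],0,0.55],[[0,-0.216,-0.25],0,0.55],[[0,-0.216,-0.25],0,0.55],[[0,-0.216,-0.25],0,0.55]]'
python3 - <<'E'
from rig import env
from h import *
c=env.read_camera("wrist");np.savez("pics/w5.npz",**c)
o=env.get_obs();print(o["position"],o["orientation"],o["grip_width"])
p=proj(c,[.561,.052,.195]);print("expected tip px",p)
u0,v0=int(p[0])-65,int(p[1])-50;print(u0,v0)
cv2.imwrite("pics/w5.png",cv2.resize(c["frame"][v0:v0+100,u0:u0+130],None,fx=6,fy=6,interpolation=cv2.INTER_CUBIC))
E
```

```text
time: 5.55
position: [0.5641, 0.0497, 0.2718]
orientation: [3.141, 0.0, -3.111]
force: [0.3, 1.2, -0.1]
grip_width: 0.45
gripper_force: 0.0
[0.56404878 0.05102504 0.27154402] [ 3.14114982e+00 -2.80722396e-04 -3.10920990e+00] 0.44711141143582567
expected tip px [261.48987229 195.2084632 ]
196 145
```

View pics/w5.png

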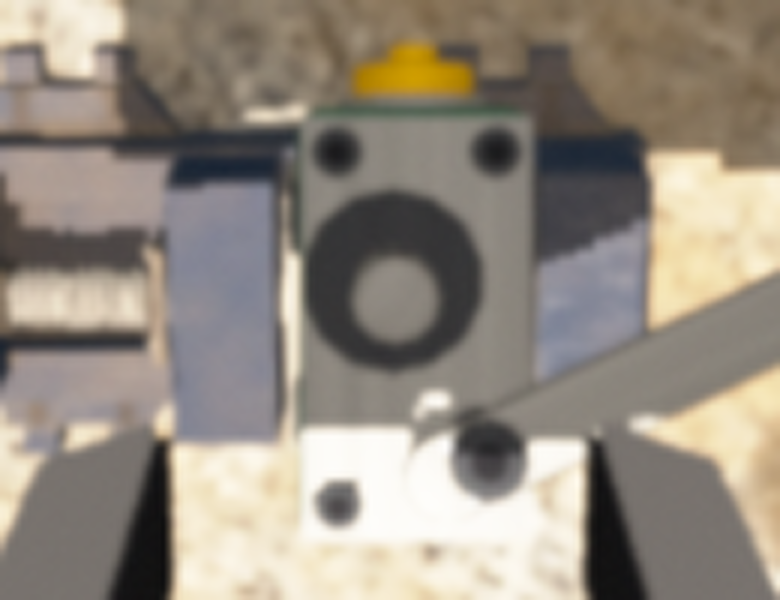

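The bore mouth and collar are clear. The plate is square with the tool, so the valve yaw is about 1.9°. The stem tip is at (262.0,195.0), as predicted. I'll descend onto the stem.

```bash
python3 -m inch '[[[-0.005,0.005,0.06],0,0.55],[[-0.005,0.005,0.12],0,0.55],[[-0.005,0.005,0.18],0,0.55],[[-0.005,0.005,0.22],0,0.55],[[-0.005,0.005,0.24],0,0.55],[[-0.005,0.005,0.24],0,0.55]]'; python3 -m inch '[[[0,0,0],0,0.95],[[0,0,0],0,0.95],[[0,0,0],0,0.95],[[0,0,0],0,0.95],[[0,0,0],0,0.95],[[0,0,0],0,0.95],[[0,0,0],0,0.95],[[0,0,0],0,0.95]]' 30
```

```text
time: 6.2
position: [0.5657, 0.0539, 0.1747]
orientation: [-3.141, -0.002, -3.107]
force: [-0.9, 0.4, 0.4]
grip_width: 0.451
gripper_force: 0.0
time: 7.0
position: [0.5666, 0.0526, 0.1761]
orientation: [-3.141, 0.001, -3.109]
force: [-0.9, -6.0, 5.9]
grip_width: 0.119
gripper_force: 30.0
```

```bash
python3 -m inch '[[[0.001,-0.0015,-0.004],0,0.95],[[0.002,-0.0015,-0.008],0,0.95],[[0.0043,-0.0015,-0.016],0,0.95],[[0.0065,-0.0015,-0.0242],0,0.95],[[0.0065,-0.0015,-0.0242],0,0.95]]'
```

```text
time: 7.5
position: [0.5638, 0.0526, 0.1859]
orientation: [3.141, 0.0, -3.108]
force: [0.4, -4.7, 0.7]
grip_width: 0.125
gripper_force: 30.0
```

```bash
python3 -m inch '[[[0.0032,-0.002,-0.012],0,0.95],[[0.0065,-0.002,-0.0242],0,0.95],[[0.0097,-0.002,-0.0362],0,0.95],[[0.013,-0.002,-0.0483],0,0.95],[[0.0162,-0.002,-0.0604],0,0.95],[[0.0162,-0.002,-0.0604],0,0.95]]'
```

```text
time: 8.1
position: [0.5572, 0.0518, 0.2102]
orientation: [3.141, 0.0, -3.108]
force: [0.8, -0.0, -1.8]
grip_width: 0.122
gripper_force: 30.0
```

```bash
python3 -m inch '[[[0.0026,0,-0.01],0,0.95],[[0.0052,0,-0.0193],0,0.95],[[0.0078,0,-0.029],0,0.95],[[0.0091,0,-0.0338],0,0.95],[[0.0091,0,-0.0338],0,0.95]]'
python3 - <<'E'
from rig import env
from h import *
c=env.read_camera("wrist");np.savez("pics/w6.npz",**c)
s=env.read_camera("scene");np.savez("pics/s6.npz",**s)
o=env.get_obs();print(o["position"],o["force"],o["grip_width"])
a=cv2.resize(c["frame"][150:290,165:365],(800,560)[:2],interpolation=cv2.INTER_CUBIC)
p=proj(s,[.57,.052,.17]);u,v=int(p[0]),int(p[1]);print(p)
b=cv2.resize(s["frame"][v-35:v+35,u-25:u+25],None,fx=8,fy=8,interpolation=cv2.INTER_CUBIC)
cv2.imwrite("pics/f6.png",np.hstack([cv2.resize(a,(400,280)),np.zeros((280,1,3),np.uint8),cv2.resize(b,(200,280))]))
cv2.imwrite("pics/w6.png",a)
cv2.imwrite("pics/s6.png",b)
E
```

```text
time: 8.6
position: [0.5536, 0.0516, 0.2233]
orientation: [3.141, 0.0, -3.108]
force: [0.4, 0.9, -1.8]
grip_width: 0.118
gripper_force: 30.0
[0.55363377 0.05158057 0.22303483] [ 1.0987047   1.03604882 -1.00548969] 0.11858609548927627
[239.1852812 179.909854 ]
```

View pics/w6.png

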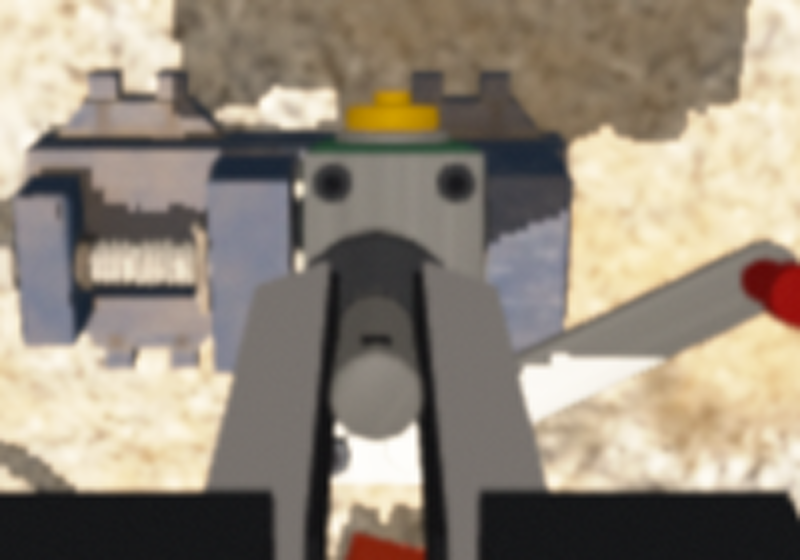

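View pics/s6.png

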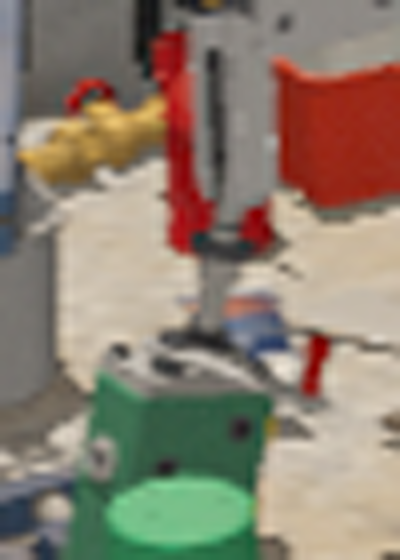

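The wrist view shows the stem tip at about (259,249). In the scene view the collar still looks close to the plate, so I'll check for slip numerically.

Run:
```python
from h import *
W=np.load("pics/w6.npz");W={k:W[k] for k in W}
S=np.load("pics/s6.npz");S={k:S[k] for k in S}
for u,v in [(259,249),(259,245),(259,252),(259,211),(255,212),(263,212),(248,196),(279,196)]: print(u,v,px2w(W,u,v).round(4))
z=np.array([-.2588,-.0084,.966]);tip=np.array([.561,.0523,.195])
for d in (0,.049):
    for n,h in (("tip",-0),("collar top",-.056),("mouth",-.062)):
        p=tip+z*(h+(0 if n=="mouth" else d));q=proj(S,p);u,v=int(239),int(179);print(d,n,p.round(4),"wrist",proj(W,p).round(1),"s6crop",((q-[239-25,179-35])*8).round(0))
```

```text
259 249 [0.5476 0.0515 0.2421]
259 245 [0.5452 0.0515 0.2424]
259 252 [0.5482 0.0516 0.244 ]
259 211 [0.5489 0.0517 0.1859]
255 212 [0.55   0.049  0.1853]
263 212 [0.5498 0.0544 0.1852]
248 196 [0.5557 0.0428 0.1341]
279 196 [0.5552 0.0688 0.133 ]
0 tip [0.561  0.0523 0.195 ] wrist [259.3 233.3] s6crop [217. 230.]
0 collar top [0.5755 0.0528 0.1409] wrist [259.1 221.5] s6crop [194. 351.]
0 mouth [0.577  0.0528 0.1351] wrist [259.1 220.6] s6crop [192. 364.]
0.049 tip [0.5483 0.0519 0.2423] wrist [259.6 250.5] s6crop [238. 122.]
0.049 collar top [0.5628 0.0524 0.1882] wrist [259.3 231.5] s6crop [214. 245.]
0.049 mouth [0.577  0.0528 0.1351] wrist [259.1 220.6] s6crop [192. 364.]
```

The tip rose 49 mm along the axis, so there was no slip. In the scene view the ring shows at crop y of about 330–349, above the mouth at 364, which puts it about 6 mm clear. The nose is still about 39 mm deep in the bore. I'll hand in.

Run:
```python
from rig import env
print(env.hand_in())
```

```text
the job is handed in; nothing more can be done
None
```

I swung the keeper clear to about 1.1 rad and drew the spool about 49 mm straight out along its bore. The seal ring is roughly 6 mm clear of the valve, the nose is still in the bore, and the gripper is holding the spool. The job is handed in at about 9 s, but no verdict came back.

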